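Set out the position-words lesson

TASK

Set the cart out for the position-words lesson. On the wooden tray make a straight row along its middle line, left and right as the robot sees them: the frosted bead tub at the left end, the striped pot at the right end, the big hexagon block at the centre midway between them, and the small hexagon block centred on top of the big one; and put the black ball in the sloped lane of the bead counter, at rest against the stop at the low end. Everything stands upright on the tray, and the card box, mug and abacus are left where they are.

Things in the scene. Friction and masses are not known exactly. Their poses are not given: they have to be found in the camera images.
- tray: Fixed wooden tray, 156 (x) x 296 (y) mm; floor 6 mm thick, inside 140 x 280 mm; rims 8 mm thick: long sides 12 mm high, ends 26 mm. Origin: centre of the underside; x points away from the robot, +y along the tray to its left end as the robot sees it. Its middle line is the y axis. The end places are centred 92 mm from the tray's centre; nearer the end wall, up to touching it, also serves.
- counter: Fixed white bead counter, 170 (x) x 190 (y) mm; console at right 66 high, orange rocker 77. Origin: underside centre; x away from robot, y left. Grey lane along x at y=50, 54 wide, walls 7 thick, 14 over its floor. It falls 12 deg to the robot: floor z=45 at x=-75 (stop, 10 thick, top z=75), 66 at x=25, 76 at x=75 (low end wall). A ball rolls down; at the stop its centre is x=-51, y=50, z=75.
- tub: Frosted plastic bead tub with beads in it and a closed white lid, a plain cylinder 62 mm in diameter and 52 mm high, 0.11 kg. Origin: centre of the underside, z up.
- pot: White ceramic pot with blue stripes, open at the top, straight wall 62 mm in diameter (foot 54 mm), 66 mm high, wall 4 mm, 0.16 kg. Origin: centre of the underside, z up.
- big_hex: Big wooden hexagon block, 58 mm across flats (67 mm across corners), 32 mm high, six dots on top. Origin: centre of the underside, z up; two of its flats face +y and -y of the block, the others every 60 degrees, corners on +x and -x.
- small_hex: Small wooden hexagon block, 42 mm across flats (48.5 mm across corners), 28 mm high, three dots on top. Origin: centre of the underside, z up; two of its flats face +y and -y of the block, the others every 60 degrees.
- ball: Black rubber bouncy ball, 48 mm in diameter, 0.06 kg. Origin: its centre. It rolls when pushed.
- card_box: Bystander, leave alone: flat cardboard box of counting cards, 95 x 66 mm, 25 mm high, between tray and counter. Origin: centre of the underside.
- mug: Bystander, leave alone: white mug with four crayons, 76 mm in diameter, mug 90 mm and crayons about 135 mm high, with a handle on its +y side, at the far edge. Origin: centre of the underside.
- abacus: Bystander, leave alone: upright wooden bead frame, 70 x 210 mm foot, 146 mm high, off to the robot's right. Origin: centre of the underside.
Not all that is in view belongs to the job. What is shaped like the small_hex but pink is not meant.

How it is judged:
By the outcome, as a careful person would: the job done as asked, in the order asked, and still so for the second after the job is handed in, with the robot touching nothing.
It also fails if it takes over 136 s, if anything falls off the work surface, if the arm or the gripper's body presses on something with over 40 N, if the wrist force passes 120 N, or if a joint passes its speed limit or range.

ROBOT

A 6-joint arm with a two-finger parallel gripper is mounted at the origin on the work surface. World frame = base frame: x ahead of the robot, y to its left, z up, the work surface at z = 0. Lengths are in m, angles in rad, forces in N, time in s.
With the tool pointing down it reaches from about 0.35 to 0.775 m from the base axis. Payload 7.3 kg.
Tool frame: the origin (TCP) lies at the very end of the fingers, on their centre line; the grasp point (between the pads) lies 19 mm behind it; z points along the fingers, y is the direction in which the jaws open and shut (so a half turn about z gives the same grasp; the last joint's range is limited). The gripper opens to 92 mm and grips with 3 to 60 N. Pads are 19 mm wide; open, the fingers measure 130 mm over their backs; the gripper's body (75 mm by 190 mm) begins 47 mm behind the grasp point.
Start: joints at [1.188, 0.342, 1.524, -0, 1.275, -0.146], TCP at [0.123, 0.51, 0.227] pointing down, gripper open.
Joint ranges: [-2.53, 2.53], [-0.77, 2.02], [0.04, 2.7], [-1, 4.14], [0.28, 2.66], [-3.11, 3.11]. Speed limits (rad/s): [2.57, 2.57, 3.14, 3.14, 3.14, 3.14].

INTERFACE

Orientations are given as [roll, pitch, yaw] about the fixed x, y, z axes, in that order (R = Rz(yaw) Ry(pitch) Rx(roll)).
In Python, from cell import robot gives the robot as it stands. The module is installed in compiled form; this text tells all that it offers.
- The arm moves only by the tool carry_out, never from a script. Its argument "series" is a list of rows, each an object with "jaw": the opening in per cent of the stroke, from 0 (shut) to 100 (fully open); "travel": the shift along the tool's x, y, z in units of 60 mm (1.0 is 60 mm), a list of three; "twist": the turn about the tool's z in units of 6 degrees (1.0 is 6 degrees). A call has 1 to 8 rows; each row shifts and turns the commanded pose from where the row before left it, along the tool's axes as they then stand; what a row does not reach is not made up. A row lasts 1/8 s, in which the tool goes at most 62.5 mm and 10.7 degrees, less where a joint would pass 70% of its speed; a pose out of reach is approached as far as the arm can. A call is refused whole if a number of a shift passes 1 or a number of a turn 1, either way. A call with a gripper value outside its range is refused whole. The fingers move at their own pace and stop on an object; "squeeze" is the grip in N (left out, the last holds). Time passes only in rows, so rows that do not move let the fingers close. It gives the time, the measured TCP pose, the force and the opening at its end, in the units of the state.
- robot.observe(): the state, without advancing time (a new reading comes with each control period).
- robot.read_camera(name): name is "scene" or "side" or "wrist"; returns the picture (480x640x3 uint8, blue, green, red); there is no depth.
- robot.calibration(name): a dict with "intrinsics" (3x3 intrinsics, pixels), "cam_to_world" (4x4, takes a point from camera to world coordinates); the wrist camera has in their place "tool_from_camera" (4x4, takes a point from camera to tool coordinates, whose origin is the TCP and whose axes are the flange's). Camera axes: x right, y up, looking along -z (the intrinsics and any distortion apply to the point x, -y, -z); pixel columns grow to the right and rows downward; lengths in m; the calibration is good to about 2 mm. A picture is of the moment at which its call begins: read the wrist's pose just before it. calibration takes no time and is no camera call.
- robot.hand_in(): hands the job in, once; it reports no verdict.
Trained networks look in the newest picture that a camera, given by its name, has taken for a name from the list of things; names that differ only in an ending like _2 or _b are one class to them, and where a whole thing is asked for, a point or a joint stands for the part that bears it (a point fixed in the world has none). Each returns a list of dicts, best first, with "score" (0 to 1); they miss things now and then, are a little off and sometimes report something else, mostly with a low value. They report only what shows in the picture. A call takes as long as a camera call. They do not tell look-alikes from the thing itself.
- robot.regions_of(camera, query): "pixels" (480x640 bool, what is visible of it) and "xy" ([column, row] in pixels, amid what is visible of it).
The state is a dict: "time": time; "qpos": joint angles; "qvel": joint speeds; "joint_efforts": joint torques, N m; "tool_pos": TCP position; "tool_rot": TCP orientation; "contact_force": force on the tool from outside, world axes, zero at the start; "torque": the same for the moment, N m; "opening": finger opening in m.
Only numpy, scipy, OpenCV 4.12 (cv2) and the standard library are available. Lean on these libraries where they do the work, as an engineer would, in place of code of your own. Each camera call takes 0.05 s, during which the arm holds its last target. There are 200 camera calls.

## Working session

There is one attempt and no reset: what is moved stays moved. The work goes in short steps, Python scripts to look and compute and a tool call to move; the robot and the scene stay as the last step left them, time stands still between calls to the robot, and variables do not carry over. Pictures are saved under pics/ and viewed, about 12 in all and at most 16, crops included, and the job is handed in when it is done.

Besides the shell and the picture viewer there is one more tool, called after ">>>" as name(argument=value, ...), one argument or row to a line, values as JSON. carry_out: Moves the arm, as the interface text tells. Its arguments: {"type":"object","properties":{"series":{"type":"array"},"squeeze":{"type":"number"}},"required":["series"]}

```bash
mkdir -p pics
python3 - <<'E'
from cell import robot
import cv2,numpy as np
print(robot.observe())
for n in("scene","side","wrist"):
    im=robot.read_camera(n);cv2.imwrite(f"pics/{n}0.png",im)
    c=robot.calibration(n);print(n,{k:np.round(v,4).tolist() if not isinstance(v,str) else v for k,v in c.items()})
E
```

```text
{'time': 0.0, 'qpos': array([ 1.18798398e+00,  3.42706008e-01,  1.52505627e+00, -2.17580487e-05,
        1.27538152e+00, -1.46036394e-01]), 'qvel': array([ 0.00076436,  0.00053542,  0.00136398,  0.0004325 , -0.00029899,
       -0.00121302]), 'joint_efforts': array([-2.60759180e-04, -4.31247175e+01, -2.44218546e+01,  7.16391834e-02,
        5.61482913e-02, -1.25706447e-04]), 'tool_pos': array([0.12299339, 0.50995602, 0.22603994]), 'tool_rot': array([-3.14005499e+00, -2.05135642e-04,  2.90482290e+00]), 'contact_force': array([-0.12427027,  0.87822683,  0.80703317]), 'torque': array([-0.03444012,  0.02908357, -0.02040075]), 'opening': 0.09158228054984247}
scene {'intrinsics': [[622.5195, 0.0, 321.5173], [0.0, 622.5195, 237.3525], [0.0, 0.0, 1.0]], 'cam_to_world': [[-0.4193, -0.7058, 0.571, 1.4971], [0.9078, -0.3202, 0.2708, 0.3494], [-0.0083, 0.6319, 0.775, 1.3668], [0.0, 0.0, 0.0, 1.0]]}
side {'intrinsics': [[453.4608, 0.0, 319.086], [0.0, 453.4608, 240.7976], [0.0, 0.0, 1.0]], 'cam_to_world': [[-0.9909, 0.0826, -0.106, 0.4059], [-0.1324, -0.4634, 0.8762, 0.8457], [0.0232, 0.8823, 0.4701, 0.5711], [0.0, 0.0, 0.0, 1.0]]}
wrist {'intrinsics': [[400.5083, 0.0, 313.1352], [0.0, 400.5083, 241.4021], [0.0, 0.0, 1.0]], 'tool_from_camera': [[-0.0006, 0.9518, 0.3068, 0.0834], [1.0, 0.0006, 0.0001, 0.0005], [-0.0001, 0.3068, -0.9518, -0.1569], [0.0, 0.0, 0.0, 1.0]]}
```

View pics/scene0.png

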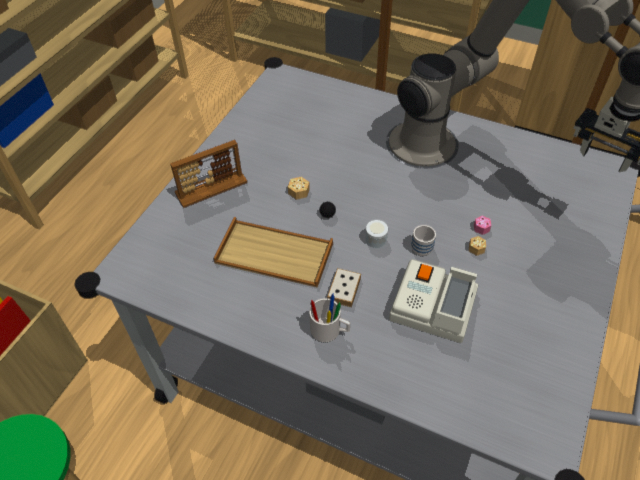

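View pics/side0.png

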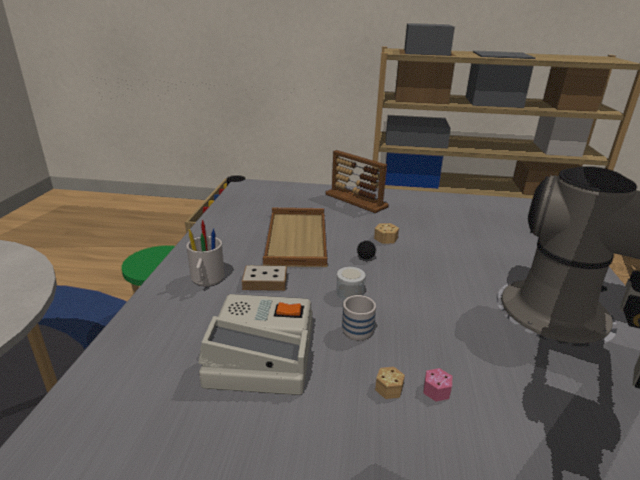

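The scene picture shows:
- tray (273,252), tub (376,232), pot (424,238), big hex (298,187), wooden small hex (478,244), ball (327,210), counter (435,298)
- pink decoy hex (483,225)
- bystanders: card box (345,286), mug (325,320), abacus (210,172)

Next I fit poses by silhouette in both fixed cameras.

```bash
cat > h.py <<'E'
from cell import robot
import cv2,numpy as np
from scipy.optimize import minimize
from scipy.spatial.transform import Rotation as Ro
def cyl(r,h,r0=None,n=32):
    a=np.linspace(0,2*np.pi,n,endpoint=False);r0=r0 or r
    return np.r_[[[r0*np.cos(t),r0*np.sin(t),0] for t in a],[[r*np.cos(t),r*np.sin(t),h] for t in a],[[r*np.cos(t),r*np.sin(t),.01] for t in a]]
def hexp(f,h): 
    R=f/np.sqrt(3);return np.array([[R*np.cos(t),R*np.sin(t),z] for t in np.arange(6)*np.pi/3 for z in(0,h)])
def box(x,y,h): return np.array([[i*x/2,j*y/2,z] for i in(-1,1) for j in(-1,1) for z in(0,h)])
g=np.array([[np.cos(u)*np.cos(v),np.sin(u)*np.cos(v),np.sin(v)] for u in np.linspace(0,6.28,24) for v in np.linspace(-1.57,1.57,13)])
M=dict(tub=cyl(.031,.052),pot=cyl(.031,.066,.027),big_hex=hexp(.058,.032),small_hex=hexp(.042,.028),ball=g*.024+[0,0,.024],
 card_box=box(.095,.066,.025),tray=np.r_[box(.156,.296,.012),box(.001,.001,.012)])
e=box(.156,.008,.026);M['tray']=np.r_[M['tray'],e+[0,.144,0],e-[0,.144,0]]
M['counter']=box(.170,.190,.066)
def cam(n,st=None):
    c=robot.calibration(n);K=np.array(c["intrinsics"])
    if n=="wrist":
        st=st or robot.observe();T=np.eye(4);T[:3,:3]=Ro.from_euler("xyz",st["tool_rot"]).as_matrix();T[:3,3]=st["tool_pos"]
        return K,T@np.array(c["tool_from_camera"])
    return K,np.array(c["cam_to_world"])
def proj(KT,P):
    K,T=KT;p=(np.asarray(P)-T[:3,3])@T[:3,:3];p=p*[1,-1,-1];q=p@K.T;return q[:,:2]/q[:,2:]
def ray(KT,uv,z):
    K,T=KT;d=np.linalg.inv(K)@[uv[0],uv[1],1]*np.array([1,-1,-1]);d=T[:3,:3]@d;return T[:3,3]+d*(z-T[2,3])/d[2]
def pts(m,x,z=0):
    c,s=np.cos(x[2]),np.sin(x[2]);P=m@np.array([[c,s,0],[-s,c,0],[0,0,1]]);return P+[x[0],x[1],z]
S=4
def soft(q):
    im=np.zeros((480,640),np.uint8);hl=cv2.convexHull(q.astype(np.float32))[:,0]
    cv2.fillConvexPoly(im,np.round((hl)*256).astype(np.int32),255,cv2.LINE_AA,8);return im/255.
def fit(name,obs,z=0,yaws=(0,),m=None):
    m=M[name] if m is None else m;best=None
    c=[ray(KT,np.argwhere(k).mean(0)[::-1],z+m[:,2].max()/2)[:2] for KT,k in obs];c=np.mean(c,0)
    bl=[cv2.GaussianBlur(k.astype(float),(0,0),1) for _,k in obs]
    def f(x): return sum(((cv2.GaussianBlur(soft(proj(KT,pts(m,x,z))),(0,0),1)-b)**2).sum()/k.sum() for (KT,k),b in zip(obs,bl))
    for y in yaws:
        r=minimize(f,[*c,y],method="Nelder-Mead",options=dict(initial_simplex=[[*c,y],[c[0]+.01,c[1],y],[c[0],c[1]+.01,y],[*c,y+.15]],maxiter=150,xatol=1e-4,fatol=1e-4))
        if best is None or r.fun<best.fun: best=r
    return best
E
python3 - <<'E'
from h import *
obs={}
for n in("scene","side"):
    robot.read_camera(n)
    for k in M:
        rs=robot.regions_of(n,k)
        for r in rs[:3]: print(n,k,round(r["score"],2),np.round(r["xy"]),r["pixels"].sum())
        if k=="small_hex": rs=[r for r in rs if abs(np.array(r["xy"])-({"scene":(478,244),"side":(390,381)}[n])).max()<9]
        if rs: obs.setdefault(k,[]).append((cam(n),rs[0]["pixels"]))
for k,o in obs.items():
    ys=(0,.26,.52,.78) if 'hex' in k else (-.5,-.25,0,.25,.5)
    if k in("tub","pot","ball"): ys=(0,)
    r=fit(k,o,yaws=ys);print(k,np.round(r.x,4),round(r.fun,3),[np.round(fit(k,[a],yaws=(r.x[2],)).x,4).tolist() for a in o])
print(robot.observe()["time"])
E
```

```text
scene tub 0.88 [374. 232.] 524
scene pot 0.77 [423. 240.] 613
scene big_hex 0.89 [302. 188.] 374
scene big_hex 0.23 [207. 173.] 3036
scene small_hex 0.77 [475. 244.] 252
scene small_hex 0.74 [299. 187.] 381
scene small_hex 0.69 [481. 223.] 267
scene ball 0.58 [326. 209.] 209
scene card_box 0.7 [325. 212.] 192
scene card_box 0.68 [343. 288.] 875
scene card_box 0.31 [302. 189.] 386
scene tray 0.76 [274. 251.] 5040
scene counter 0.96 [435. 298.] 5221
side tub 0.78 [352. 281.] 796
side pot 0.89 [358. 318.] 1331
side big_hex 0.72 [384. 230.] 474
side big_hex 0.72 [262. 280.] 1004
side small_hex 0.77 [440. 380.] 771
side small_hex 0.76 [391. 381.] 781
side ball 0.65 [363. 248.] 263
side card_box 0.7 [264. 281.] 1064
side tray 0.77 [298. 240.] 3422
side counter 0.81 [258. 343.] 9903
tub [ 0.4353  0.0136 -0.0246] 0.194 [[0.4339, 0.0139, 0.0011], [0.4362, 0.0077, -0.0135]]
pot [0.4107 0.1415 0.0744] 0.043 [[0.4104, 0.1413, 0.1756], [0.4108, 0.1408, 0.1086]]
big_hex [ 0.3571 -0.2679  0.2956] 0.061 [[0.3574, -0.2668, 0.4728], [0.3573, -0.2696, 0.2259]]
small_hex [0.3498 0.2799 0.2299] 0.072 [[0.3493, 0.2803, 0.0781], [0.3501, 0.2794, 0.3368]]
ball [ 0.4069 -0.1484  0.0168] 0.116 [[0.4057, -0.1484, 0.0048], [0.4072, -0.1509, 0.0973]]
card_box [ -74.369  -365.2338  836.9392] 1.79 [[0.3926, -0.163, 836.0813], [0.6302, -0.0007, 835.801]]
tray [ 0.5967 -0.2254  0.1551] 0.105 [[0.5995, -0.2244, 0.1565], [0.5961, -0.2272, 0.1492]]
counter [0.5794 0.2294 0.0798] 0.07 [[0.5775, 0.2305, 0.0763], [0.5809, 0.2283, 0.0821]]
1.05
```

View pics/wrist0.png

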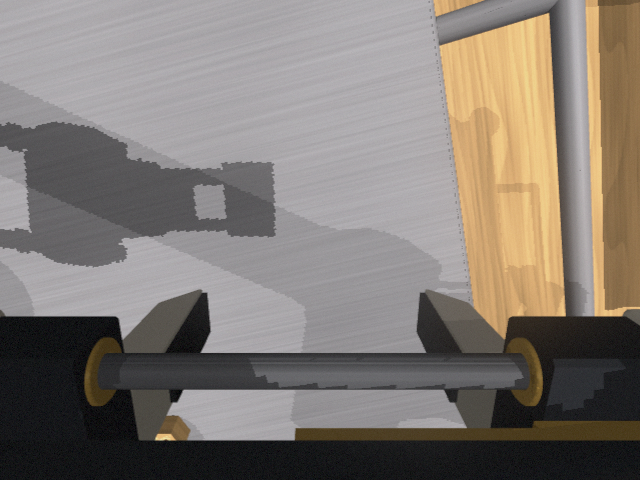

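>>> carry_out(
  series=[
    {"jaw": 100,"travel": [0,0,0],"twist": 1},
    {"jaw": 100,"travel": [0,0,0],"twist": 1},
    {"jaw": 100,"travel": [0,0,0],"twist": 1},
    {"jaw": 100,"travel": [0,0,0],"twist": 1},
    {"jaw": 100,"travel": [0,0,0],"twist": 1},
    {"jaw": 100,"travel": [0,0,0],"twist": 1},
    {"jaw": 100,"travel": [0,0,0],"twist": 1},
    {"jaw": 100,"travel": [0,0,0],"twist": 1},
  ],
  squeeze=15,
)

```text
time: 2.05
tool_pos: [0.1232, 0.5104, 0.2268]
tool_rot: [3.141, -0.0, 2.064]
contact_force: [-0.2, 0.9, 0.8]
opening: 0.0916
```

>>> carry_out(
  series=[
    {"jaw": 100,"travel": [0,0,0],"twist": 1},
    {"jaw": 100,"travel": [0,0,0],"twist": 1},
    {"jaw": 100,"travel": [0,0,0],"twist": 1},
    {"jaw": 100,"travel": [0,0,0],"twist": 0.26},
    {"jaw": 100,"travel": [-0.85,0.42,0],"twist": 0},
    {"jaw": 100,"travel": [-0.85,0.42,0],"twist": 0},
    {"jaw": 100,"travel": [-0.85,0.42,0],"twist": 0},
    {"jaw": 100,"travel": [-0.85,0.42,0],"twist": 0},
  ],
)

```text
time: 3.05
tool_pos: [0.255, 0.323, 0.2269]
tool_rot: [3.141, -0.0, 1.728]
contact_force: [1.1, 1.3, 0.3]
opening: 0.0918
```

>>> carry_out(
  series=[
    {"jaw": 100,"travel": [-0.85,0.42,0],"twist": 0},
    {"jaw": 100,"travel": [-0.85,0.42,0],"twist": 0},
    {"jaw": 100,"travel": [-0.85,0.42,0],"twist": 0},
    {"jaw": 100,"travel": [-0.85,0.42,0],"twist": 0},
    {"jaw": 100,"travel": [-0.85,0.42,0],"twist": 0},
    {"jaw": 100,"travel": [0,0,0],"twist": 0},
  ],
)

```text
time: 3.8
tool_pos: [0.4198, 0.089, 0.2266]
tool_rot: [3.141, 0.001, 1.721]
contact_force: [-0.6, 0.0, -0.2]
opening: 0.0916
```

```bash
cat >> h.py <<'E'
def snap(fn=None):
    st=robot.observe();im=robot.read_camera("wrist")
    if fn: cv2.imwrite(f"pics/{fn}.png",im)
    return st,cam("wrist",st),im
def delta(xyz,yaw=None,st=None):
    st=st or robot.observe();R=Ro.from_euler("xyz",st["tool_rot"]).as_matrix()
    d=R.T@(np.array(xyz)-st["tool_pos"])/.06
    print("t",round(st["time"],2),"pos",np.round(st["tool_pos"],4),"yaw",round(st["tool_rot"][2],4),"F",np.round(st["contact_force"],1),"op",round(st["opening"],4))
    print(" travel",np.round(d,3),"twist",None if yaw is None else round(-np.degrees((yaw-st["tool_rot"][2]+np.pi/2)%np.pi-np.pi/2)/6,3))
E
python3 - <<'E'
from h import *
st,KT,im=snap("w1");delta([.4353,.0136,.2],1.726,st)
for k in("tub","pot"):
    for r in robot.regions_of("wrist",k)[:2]:
        f=fit(k,[(KT,r["pixels"])]);print(k,r["score"],np.round(r["xy"]),r["pixels"].sum(),np.round(f.x,4),round(f.fun,3))
E
```

```text
t 3.8 pos [0.4198 0.089  0.2266] yaw 1.7214 F [-0.6  0.  -0.2] op 0.0916
 travel [-1.281  0.066  0.445] twist -0.044
tub 0.94 [314. 290.] 4103 [0.4359 0.0135 0.0858] 0.045
pot 0.77 [314. 154.] 4999 [0.4116 0.1415 0.1427] 0.012
pot 0.59 [612. 306.] 788 [ 0.8012  0.065  -0.6   ] 0.92
```

View pics/w1.png

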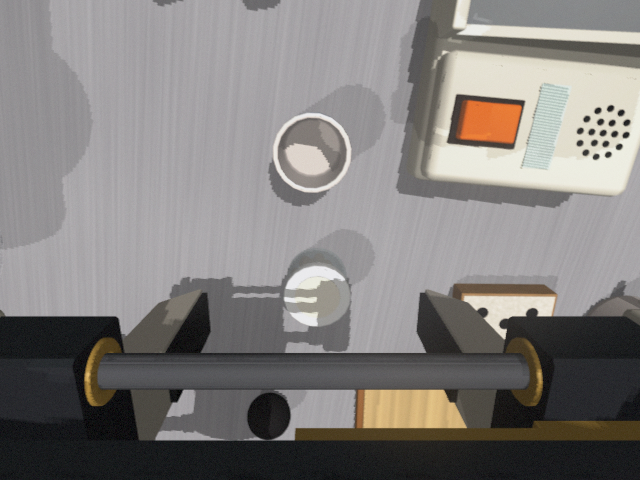

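The wrist view confirms the tub at (316,295) and the pot at (312,152). Its fits agree with the fixed cameras to within 1 mm. Grasping the tub now.

>>> carry_out(
  series=[
    {"jaw": 100,"travel": [-0.64,0.035,0],"twist": 0},
    {"jaw": 100,"travel": [-0.64,0.035,0],"twist": -0.04},
    {"jaw": 100,"travel": [0,0,0.9],"twist": 0},
    {"jaw": 100,"travel": [0,0,0.9],"twist": 0},
    {"jaw": 100,"travel": [0,0,0.9],"twist": 0},
    {"jaw": 100,"travel": [0,0,0.88],"twist": 0},
    {"jaw": 100,"travel": [0,0,0],"twist": 0},
    {"jaw": 50,"travel": [0,0,0],"twist": 0},
  ],
)

```text
time: 4.95
tool_pos: [0.4349, 0.0174, 0.0135]
tool_rot: [3.14, 0.0, 1.732]
contact_force: [0.1, -0.3, 0.6]
opening: 0.0855
```

>>> carry_out(
  series=[
    {"jaw": 50,"travel": [0,0,0],"twist": 0},
    {"jaw": 50,"travel": [0,0,0],"twist": 0},
    {"jaw": 50,"travel": [0,0,0],"twist": 0},
    {"jaw": 50,"travel": [0,0,0],"twist": 0},
  ],
)

```text
time: 5.45
tool_pos: [0.4348, 0.0166, 0.0132]
tool_rot: [3.139, 0.001, 1.73]
contact_force: [-1.0, 1.3, 9.8]
opening: 0.062
```

>>> carry_out(
  series=[
    {"jaw": 50,"travel": [0,0,-0.5],"twist": 0},
    {"jaw": 50,"travel": [0,0,-0.8],"twist": 0},
    {"jaw": 50,"travel": [0,0,-0.8],"twist": 0},
    {"jaw": 50,"travel": [0,0,-0.8],"twist": 0},
    {"jaw": 50,"travel": [0,0.4,-0.7],"twist": 0},
    {"jaw": 50,"travel": [-0.4,0.7,0],"twist": 0},
    {"jaw": 50,"travel": [-0.4,0.7,0],"twist": 0},
    {"jaw": 50,"travel": [0,0,0],"twist": 0},
  ],
)

```text
time: 6.45
tool_pos: [0.55, -0.0149, 0.2272]
tool_rot: [-3.142, 0.0, 1.728]
contact_force: [-0.1, 1.0, -1.4]
opening: 0.0615
```

Run:
```python
from h import *
st,KT,im=snap("w2");delta([.583,-.135,.1],1.726,st)
for k in("tray","card_box","mug","tub"):
    for r in robot.regions_of("wrist",k)[:2]: print(k,r["score"],np.round(r["xy"]),r["pixels"].sum(),np.round(ray(KT,r["xy"],.02),3))
v=im.copy()
for x in([.5967,-.2254,.1551],):
    q=proj(KT,pts(M["tray"],x));q=cv2.convexHull(q.astype(np.float32)).astype(int);cv2.polylines(v,[q],1,(0,0,255),1)
cv2.imwrite("pics/w2b.png",v)
```

```text
t 6.45 pos [ 0.55   -0.0149  0.2272] yaw 1.7283 F [-0.1  1.  -1.4] op 0.0615
 travel [-2.062  0.23   2.12 ] twist 0.022
tray 0.87 [384. 282.] 1353 [ 0.631 -0.078  0.02 ]
card_box 0.77 [402. 203.] 7676 [0.631 0.002 0.02 ]
mug 0.83 [569. 230.] 12668 [0.793 0.001 0.02 ]
tub 0.61 [311. 330.] 18706 [ 0.568 -0.142  0.02 ]
```

View pics/w2b.png

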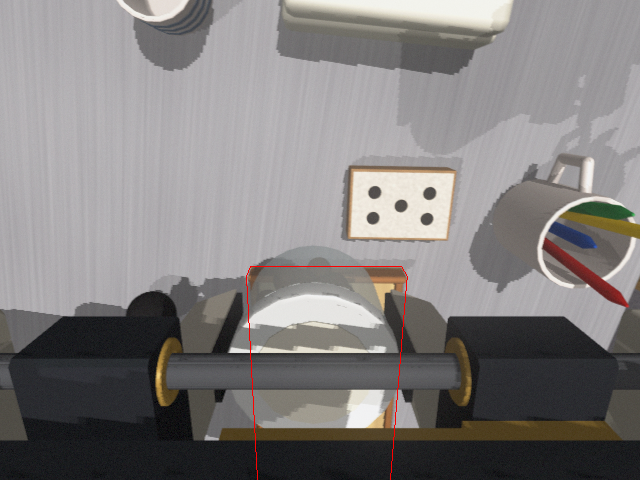

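>>> carry_out(
  series=[
    {"jaw": 50,"travel": [-0.88,0,-0.2],"twist": 0},
    {"jaw": 50,"travel": [-0.88,0,-0.2],"twist": 0},
    {"jaw": 50,"travel": [-0.88,0,-0.2],"twist": 0},
    {"jaw": 50,"travel": [-0.88,0,-0.2],"twist": 0},
    {"jaw": 50,"travel": [-0.88,0,-0.2],"twist": 0},
    {"jaw": 50,"travel": [-0.88,0,-0.2],"twist": 0},
    {"jaw": 50,"travel": [0,0,0],"twist": 0},
    {"jaw": 50,"travel": [0,0,0],"twist": 0},
  ],
)

```text
time: 7.7
tool_pos: [0.598, -0.3257, 0.2998]
tool_rot: [-3.141, -0.001, 1.73]
contact_force: [0.1, 0.6, -1.5]
opening: 0.0619
```

Run:
```python
from h import *
st,KT,im=snap("w3");delta([.583,-.135,.1],1.726,st)
v=im.copy()
for z in (.012,.026):
  b=box(.156,.296,0)[[0,2,6,4]];b[:,2]=z
  cv2.polylines(v,[proj(KT,pts(b,[.5967,-.2254,.1551])).astype(int)],1,(0,0,255) if z<.02 else (255,0,0),1)
cv2.imwrite("pics/w3b.png",v)
```

```text
t 7.7 pos [ 0.598  -0.3257  0.2998] yaw 1.7299 F [ 0.1  0.6 -1.5] op 0.0619
 travel [3.173 0.257 3.333] twist 0.037
```

View pics/w3b.png

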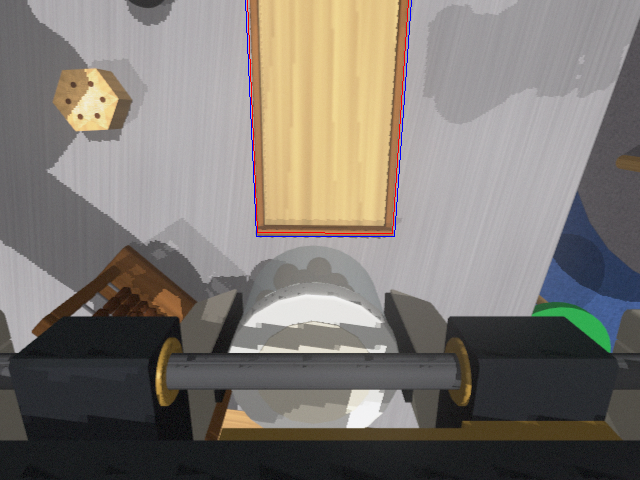

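The tray model lies on the tray's rim to within 1–2 px, with its right end at row 235. The big hex shows at (92,100). I'll refine both from this picture.

Run:
```python
from h import *
st=robot.observe();KT=cam("wrist",st);im=cv2.imread("pics/w3.png")
s=cv2.cvtColor(im,cv2.COLOR_BGR2HSV)[...,1]
k=np.zeros((480,640),bool);k[0:245,225:430]=s[0:245,225:430]>75
n,l,stt,c=cv2.connectedComponentsWithStats(k.astype(np.uint8));k=l==1+stt[1:,4].argmax()
k=cv2.morphologyEx(k.astype(np.uint8),cv2.MORPH_CLOSE,np.ones((15,15)))>0
m=M["tray"]
def f(x): return ((cv2.GaussianBlur(soft(proj(KT,pts(m,x))),(0,0),1)-cv2.GaussianBlur(k.astype(float),(0,0),1))**2).sum()/k.sum()
x0=np.array([.5967,-.2254,.1551])
r=minimize(f,x0,method="Nelder-Mead",options=dict(initial_simplex=[x0,x0+[.005,0,0],x0+[0,.005,0],x0+[0,0,.03]]))
print("tray",np.round(r.x,4),round(r.fun,3),f(x0))
robot.read_camera("wrist")
for q in robot.regions_of("wrist","big_hex")[:2]:
    g=fit("big_hex",[(KT,q["pixels"])],yaws=(0,.26,.52,.78));print("big",q["score"],np.round(q["xy"]),np.round(g.x,4),round(g.fun,3))
x=r.x
for n,o in(("left",.092),("right",-.092),("c",0)): print(n,np.round([x[0]-o*np.sin(x[2]),x[1]+o*np.cos(x[2])],4))
delta([x[0]-.092*np.sin(x[2]),x[1]+.092*np.cos(x[2]),.02],x[2]+np.pi/2)
```

```text
tray [ 0.5957 -0.2232  0.1513] 0.034 0.03819393679142942
big 0.88 [ 88. 101.] [ 0.3581 -0.2669  0.2158] 0.008
big 0.58 [324. 114.] [ 0.5514 -0.1767  1.2053] 0.874
left [ 0.5819 -0.1322]
right [ 0.6096 -0.3141]
c [ 0.5957 -0.2232]
t 7.85 pos [ 0.5984 -0.3248  0.3003] yaw 1.7316 F [ 0.   0.4 -0.1] op 0.0619
 travel [3.212 0.241 4.672] twist 0.091
```

>>> carry_out(
  series=[
    {"jaw": 50,"travel": [0.82,0.054,0],"twist": 0.09},
    {"jaw": 50,"travel": [0.82,0.053,0],"twist": 0},
    {"jaw": 50,"travel": [0.82,0.053,0],"twist": 0},
    {"jaw": 50,"travel": [0.83,0.054,0],"twist": 0},
    {"jaw": 50,"travel": [0,0,0.9],"twist": 0},
    {"jaw": 50,"travel": [0,0,0.9],"twist": 0},
    {"jaw": 50,"travel": [0,0,0.9],"twist": 0},
    {"jaw": 50,"travel": [0,0,0.9],"twist": 0},
  ],
)

```text
time: 8.85
tool_pos: [0.581, -0.1281, 0.0831]
tool_rot: [3.14, 0.0, 1.722]
contact_force: [0.4, -1.4, -0.4]
opening: 0.0619
```

>>> carry_out(
  series=[
    {"jaw": 50,"travel": [0,0,0],"twist": 0},
    {"jaw": 50,"travel": [0,0,0],"twist": 0},
  ],
)

```text
time: 9.1
tool_pos: [0.5825, -0.1293, 0.0863]
tool_rot: [3.139, 0.001, 1.721]
contact_force: [0.3, -0.3, -0.2]
opening: 0.062
```

Run:
```python
from h import *
delta([.5813,-.1277,.021],1.7225)
```

```text
t 9.1 pos [ 0.5825 -0.1293  0.0863] yaw 1.7213 F [ 0.3 -0.3 -0.2] op 0.062
 travel [ 0.031 -0.02   1.088] twist -0.012
```

>>> carry_out(
  series=[
    {"jaw": 50,"travel": [0.03,-0.02,0.5],"twist": 0},
    {"jaw": 50,"travel": [0,0,0.3],"twist": 0},
    {"jaw": 50,"travel": [0,0,0.2],"twist": 0},
    {"jaw": 50,"travel": [0,0,0.06],"twist": 0},
    {"jaw": 50,"travel": [0,0,0],"twist": 0},
  ],
)

```text
time: 9.72
tool_pos: [0.5801, -0.1279, 0.0207]
tool_rot: [3.141, 0.0, 1.72]
contact_force: [0.1, 0.3, -1.8]
opening: 0.0618
```

Run:
```python
from h import *
delta([.5813,-.1277,.019],1.7225)
```

```text
t 9.72 pos [ 0.5801 -0.1279  0.0207] yaw 1.7204 F [ 0.1  0.3 -1.8] op 0.0618
 travel [0.001 0.02  0.028] twist -0.02
```

>>> carry_out(
  series=[
    {"jaw": 50,"travel": [0,0.02,0.04],"twist": 0},
    {"jaw": 50,"travel": [0,0,0],"twist": 0},
  ],
)

```text
time: 9.98
tool_pos: [0.5813, -0.1279, 0.0191]
tool_rot: [3.141, 0.001, 1.721]
contact_force: [-2.2, -0.8, 5.1]
opening: 0.0619
```

>>> carry_out(
  series=[
    {"jaw": 85,"travel": [0,0,0],"twist": 0},
    {"jaw": 85,"travel": [0,0,0],"twist": 0},
    {"jaw": 85,"travel": [0,0,0],"twist": 0},
    {"jaw": 85,"travel": [0,0,-0.4],"twist": 0},
    {"jaw": 85,"travel": [0,0,-0.9],"twist": 0},
    {"jaw": 85,"travel": [0,0,-0.9],"twist": 0},
    {"jaw": 85,"travel": [0,0,-0.9],"twist": 0},
    {"jaw": 85,"travel": [0,0,-0.9],"twist": 0},
  ],
)

```text
time: 10.98
tool_pos: [0.5807, -0.1275, 0.2597]
tool_rot: [3.141, -0.0, 1.72]
contact_force: [0.3, -0.8, 0.8]
opening: 0.0782
```

```bash
cat > chk.py <<'E'
from h import *
import sys
def chk(k,z,fn=None,near=None,yaws=(0,)):
    st,KT,im=snap(fn)
    for r in robot.regions_of("wrist",k)[:3]:
        if r["score"]<.4: continue
        f=fit(k,[(KT,r["pixels"])],z,yaws);x=f.x
        c,s=np.cos(.152),np.sin(.152);d=x[:2]-[.596,-.224]
        print(k,round(r["score"],2),np.round(r["xy"]),np.round(x,4),round(f.fun,3),"tray-local",np.round([c*d[0]+s*d[1],-s*d[0]+c*d[1]],4))
    return st
E
python3 - <<'E'
from chk import *
st=chk("tub",.006,"w4");delta([.4116,.1415,.227],1.7225,st)
E
```

```text
tub 0.81 [313. 210.] [ 0.5823 -0.1309  0.0687] 0.025 tray-local [0.0005 0.0941]
t 10.97 pos [ 0.5807 -0.1275  0.2597] yaw 1.7204 F [ 0.3 -0.8  0.8] op 0.0782
 travel [ 4.854 -2.119  0.545] twist -0.02
```

>>> carry_out(
  series=[
    {"jaw": 100,"travel": [0.81,-0.353,0],"twist": 0},
    {"jaw": 100,"travel": [0.81,-0.353,0],"twist": 0},
    {"jaw": 100,"travel": [0.81,-0.353,0],"twist": 0},
    {"jaw": 100,"travel": [0.81,-0.353,0],"twist": 0},
    {"jaw": 100,"travel": [0.81,-0.353,0],"twist": 0},
    {"jaw": 100,"travel": [0.8,-0.353,0],"twist": 0},
    {"jaw": 100,"travel": [0,0,0.8],"twist": 0},
    {"jaw": 100,"travel": [0,0,0.8],"twist": 0},
  ],
)

```text
time: 12.08
tool_pos: [0.4116, 0.1419, 0.1609]
tool_rot: [3.14, -0.0, 1.722]
contact_force: [0.4, 0.2, -0.3]
opening: 0.0916
```

>>> carry_out(
  series=[
    {"jaw": 100,"travel": [0,0,0],"twist": 0},
  ],
)

```text
time: 12.2
tool_pos: [0.4093, 0.1409, 0.1593]
tool_rot: [-3.134, -0.0, 1.721]
contact_force: [-0.2, 0.1, 0.3]
opening: 0.0915
```

Run:
```python
from chk import *
st=chk("pot",0,"w5");delta([.4116,.1415,.021],1.7225,st)
```

```text
pot 0.67 [319. 238.] [0.4115 0.142  0.0516] 0.031 tray-local [-0.127   0.3897]
t 12.2 pos [0.4093 0.1409 0.1593] yaw 1.7208 F [-0.2  0.1  0.3] op 0.0915
 travel [0.004 0.057 2.304] twist -0.016
```

>>> carry_out(
  series=[
    {"jaw": 100,"travel": [0,0.02,0.8],"twist": 0},
    {"jaw": 100,"travel": [0,0,0.8],"twist": 0},
    {"jaw": 100,"travel": [0,0,0.7],"twist": 0},
    {"jaw": 100,"travel": [0,0,0],"twist": 0},
    {"jaw": 50,"travel": [0,0,0],"twist": 0},
    {"jaw": 50,"travel": [0,0,0],"twist": 0},
    {"jaw": 50,"travel": [0,0,0],"twist": 0},
    {"jaw": 50,"travel": [0,0,0],"twist": 0},
  ],
)

```text
time: 13.3
tool_pos: [0.4132, 0.1414, 0.0249]
tool_rot: [3.141, -0.0, 1.72]
contact_force: [-2.9, -0.6, 9.5]
opening: 0.0623
```

>>> carry_out(
  series=[
    {"jaw": 50,"travel": [0,0,0],"twist": 0},
  ],
)

```text
time: 13.42
tool_pos: [0.4132, 0.1414, 0.0249]
tool_rot: [3.141, -0.0, 1.72]
contact_force: [-2.9, -1.0, 9.8]
opening: 0.0626
```

Run:
```python
from h import *
for i in range(3): robot.read_camera("wrist");delta([.6102,-.318,.25],1.7225)
```

```text
t 13.47 pos [0.4132 0.1414 0.0249] yaw 1.7204 F [-2.7 -1.2  8.8] op 0.0618
 travel [-8.06   2.108 -3.751] twist -0.02
t 13.53 pos [0.4132 0.1414 0.0249] yaw 1.7203 F [-3.5 -0.1  9.4] op 0.0624
 travel [-8.06   2.108 -3.751] twist -0.021
t 13.57 pos [0.4132 0.1414 0.0249] yaw 1.7204 F [-3.4 -0.5 10. ] op 0.0624
 travel [-8.06   2.108 -3.751] twist -0.02
```

>>> carry_out(
  series=[
    {"jaw": 50,"travel": [0,0,-0.4],"twist": 0},
    {"jaw": 50,"travel": [0,0,-0.8],"twist": 0},
    {"jaw": 50,"travel": [0,0,-0.8],"twist": 0},
    {"jaw": 50,"travel": [0,0,-0.8],"twist": 0},
    {"jaw": 50,"travel": [-0.8,0.21,0],"twist": 0},
    {"jaw": 50,"travel": [-0.8,0.21,0],"twist": 0},
    {"jaw": 50,"travel": [-0.8,0.21,0],"twist": 0},
    {"jaw": 50,"travel": [-0.8,0.21,0],"twist": 0},
  ],
)

```text
time: 14.58
tool_pos: [0.4919, -0.0424, 0.1922]
tool_rot: [3.141, -0.0, 1.72]
contact_force: [0.2, 0.4, -1.1]
opening: 0.0625
```

>>> carry_out(
  series=[
    {"jaw": 50,"travel": [-0.8,0.21,0],"twist": 0},
    {"jaw": 50,"travel": [-0.8,0.21,0],"twist": 0},
    {"jaw": 50,"travel": [-0.8,0.21,0],"twist": 0},
    {"jaw": 50,"travel": [-0.8,0.21,0],"twist": 0},
    {"jaw": 50,"travel": [-0.8,0.21,0],"twist": 0},
    {"jaw": 50,"travel": [-0.8,0.21,0],"twist": 0},
    {"jaw": 50,"travel": [0,0,0],"twist": 0},
    {"jaw": 50,"travel": [0,0,0],"twist": 0},
  ],
)

```text
time: 15.58
tool_pos: [0.6088, -0.3138, 0.1913]
tool_rot: [-3.141, -0.002, 1.72]
contact_force: [-0.2, 0.1, -1.0]
opening: 0.0625
```

Run:
```python
from h import *
delta([.6102,-.3171,.032],1.7225)
```

```text
t 15.57 pos [ 0.6088 -0.3138  0.1913] yaw 1.7202 F [-0.2  0.1 -1. ] op 0.0625
 travel [-0.061  0.018  2.654] twist -0.022
```

>>> carry_out(
  series=[
    {"jaw": 50,"travel": [-0.05,0.015,0.8],"twist": 0},
    {"jaw": 50,"travel": [0,0,0.8],"twist": 0},
    {"jaw": 50,"travel": [0,0,0.6],"twist": 0},
    {"jaw": 50,"travel": [0,0,0.3],"twist": 0},
    {"jaw": 50,"travel": [0,0,0.15],"twist": 0},
    {"jaw": 50,"travel": [0,0,0],"twist": 0},
    {"jaw": 50,"travel": [0,0,0],"twist": 0},
  ],
)

```text
time: 16.45
tool_pos: [0.6115, -0.3178, 0.0346]
tool_rot: [3.139, 0.002, 1.721]
contact_force: [0.2, -0.6, -1.0]
opening: 0.0626
```

Run:
```python
from h import *
delta([.6102,-.3171,.031],1.7225)
```

```text
t 16.45 pos [ 0.6115 -0.3178  0.0346] yaw 1.7205 F [ 0.2 -0.6 -1. ] op 0.0626
 travel [ 0.015 -0.019  0.06 ] twist -0.019
```

>>> carry_out(
  series=[
    {"jaw": 50,"travel": [0.01,-0.01,0.05],"twist": 0},
    {"jaw": 50,"travel": [0,0,0.02],"twist": 0},
    {"jaw": 50,"travel": [0,0,0],"twist": 0},
  ],
)

```text
time: 16.82
tool_pos: [0.6107, -0.3173, 0.0309]
tool_rot: [3.139, 0.002, 1.72]
contact_force: [-1.1, 1.8, 8.1]
opening: 0.0626
```

>>> carry_out(
  series=[
    {"jaw": 85,"travel": [0,0,0],"twist": 0},
    {"jaw": 85,"travel": [0,0,0],"twist": 0},
    {"jaw": 85,"travel": [0,0,0],"twist": 0},
    {"jaw": 85,"travel": [0,0,-0.4],"twist": 0},
    {"jaw": 85,"travel": [0,0,-0.9],"twist": 0},
    {"jaw": 85,"travel": [0,0,-0.9],"twist": 0},
    {"jaw": 85,"travel": [0,0,-0.9],"twist": 0},
    {"jaw": 85,"travel": [0,0,-0.6],"twist": 0},
  ],
)

```text
time: 17.82
tool_pos: [0.6103, -0.3171, 0.2539]
tool_rot: [3.139, 0.002, 1.72]
contact_force: [0.3, 0.1, 0.6]
opening: 0.0782
```

Run:
```python
from chk import *
st=chk("pot",.006,"w6");delta([.358,-.267,.25],1.263,st)
robot.read_camera("scene");robot.read_camera("side")
for n in("scene","side"):
  for r in robot.regions_of(n,"abacus")[:1]:
    ii=np.argwhere(r["pixels"]);b=ii[ii[:,0]>ii[:,0].max()-2].mean(0)[::-1]
    for nm,u in(("low",b),("left",ii[ii[:,1].argmin()][::-1]),("right",ii[ii[:,1].argmax()][::-1])): print(n,nm,u,np.round(ray(cam(n),u,.01),3))
```

```text
pot 0.63 [314. 210.] [ 0.6112 -0.3167  0.0525] 0.024 tray-local [ 0.001  -0.0939]
t 17.82 pos [ 0.6103 -0.3171  0.2539] yaw 1.7204 F [0.3 0.1 0.6] op 0.0782
 travel [ 1.452 -4.034  0.051] twist 4.368
scene low [184.42857143 207.14285714] [ 0.56  -0.539  0.01 ]
scene left [170 163] [ 0.421 -0.681  0.01 ]
scene right [246 179] [ 0.384 -0.431  0.01 ]
side low [375.15384615 211.30769231] [ 0.391 -0.418  0.01 ]
side left [326 192] [ 0.555 -0.544  0.01 ]
side right [388 204] [ 0.352 -0.481  0.01 ]
```

>>> carry_out(
  series=[
    {"jaw": 100,"travel": [0.29,-0.807,0],"twist": 0},
    {"jaw": 100,"travel": [0.29,-0.807,0],"twist": 0},
    {"jaw": 100,"travel": [0.29,-0.807,0],"twist": 0},
    {"jaw": 100,"travel": [0.29,-0.807,0],"twist": 0},
    {"jaw": 100,"travel": [0.29,-0.807,0],"twist": 0},
    {"jaw": 100,"travel": [0,0,0.4],"twist": 1},
    {"jaw": 100,"travel": [0,0,0.4],"twist": 1},
    {"jaw": 100,"travel": [0,0,0.4],"twist": 1},
  ],
)

```text
time: 19.12
tool_pos: [0.3568, -0.2663, 0.1769]
tool_rot: [-3.14, -0.001, 1.402]
contact_force: [1.4, -0.1, -1.0]
opening: 0.0915
```

>>> carry_out(
  series=[
    {"jaw": 100,"travel": [0,0,0],"twist": 1},
    {"jaw": 100,"travel": [0,0,0],"twist": 0.4},
    {"jaw": 100,"travel": [0,0,0],"twist": 0},
    {"jaw": 100,"travel": [0,0,0],"twist": 0},
  ],
)

```text
time: 19.62
tool_pos: [0.3572, -0.2666, 0.1781]
tool_rot: [-3.14, -0.001, 1.261]
contact_force: [0.4, 0.1, 0.2]
opening: 0.0917
```

Run:
```python
from chk import *
st=chk("big_hex",0,"w7",yaws=(0,.26,.52,.78));delta([.358,-.267,.013],1.263,st)
```

```text
big_hex 0.62 [313. 222.] [ 0.3573 -0.2669  0.2015] 0.006 tray-local [-0.2425 -0.0063]
t 19.62 pos [ 0.3572 -0.2666  0.1781] yaw 1.2605 F [0.4 0.1 0.2] op 0.0917
 travel [-0.005  0.017  2.752] twist -0.024
```

View pics/w7.png

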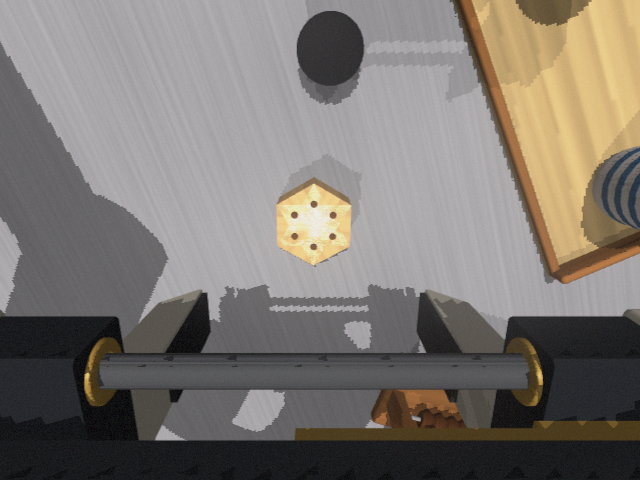

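The picture shows the six-dot block at (314,222) with its flats facing the jaws, and the ball at (330,48). Grasping the block now.

>>> carry_out(
  series=[
    {"jaw": 100,"travel": [0,0.01,0.8],"twist": 0.12},
    {"jaw": 100,"travel": [0,0,0.8],"twist": 0},
    {"jaw": 100,"travel": [0,0,0.8],"twist": 0},
    {"jaw": 100,"travel": [0,0,0.41],"twist": 0},
    {"jaw": 100,"travel": [0,0,0],"twist": 0},
    {"jaw": 50,"travel": [0,0,0],"twist": 0},
    {"jaw": 50,"travel": [0,0,0],"twist": 0},
    {"jaw": 50,"travel": [0,0,0],"twist": 0},
  ],
)

```text
time: 20.72
tool_pos: [0.3586, -0.2675, 0.011]
tool_rot: [3.14, 0.001, 1.247]
contact_force: [-0.2, -0.1, -0.0]
opening: 0.0666
```

>>> carry_out(
  series=[
    {"jaw": 50,"travel": [0,0,0],"twist": 0},
    {"jaw": 50,"travel": [0,0,0],"twist": 0},
  ],
)

```text
time: 20.98
tool_pos: [0.3583, -0.2672, 0.0106]
tool_rot: [3.141, 0.0, 1.247]
contact_force: [-0.9, 0.8, 6.2]
opening: 0.058
```

Run:
```python
from h import *
delta([.596,-.224,.2],1.7225)
```

```text
t 20.98 pos [ 0.3583 -0.2672  0.0106] yaw 1.2471 F [-0.9  0.8  6.2] op 0.058
 travel [ 1.942  3.529 -3.155] twist -4.539
```

>>> carry_out(
  series=[
    {"jaw": 50,"travel": [0,0,-0.4],"twist": 0},
    {"jaw": 50,"travel": [0,0,-0.8],"twist": 0},
    {"jaw": 50,"travel": [0,0,-0.8],"twist": 0},
    {"jaw": 50,"travel": [0,0,-0.8],"twist": -1},
    {"jaw": 50,"travel": [0,0,0],"twist": -1},
    {"jaw": 50,"travel": [0,0,0],"twist": -1},
    {"jaw": 50,"travel": [0,0,0],"twist": -1},
    {"jaw": 50,"travel": [0,0,0],"twist": -0.54},
  ],
)

```text
time: 21.98
tool_pos: [0.3579, -0.2669, 0.178]
tool_rot: [-3.141, -0.0, 1.725]
contact_force: [0.2, 0.0, -2.2]
opening: 0.058
```

>>> carry_out(
  series=[
    {"jaw": 50,"travel": [0.02,0.8,0],"twist": 0},
    {"jaw": 50,"travel": [0.02,0.8,0],"twist": 0},
    {"jaw": 50,"travel": [0.02,0.8,0],"twist": 0},
    {"jaw": 50,"travel": [0.02,0.8,0],"twist": 0},
    {"jaw": 50,"travel": [0.03,0.82,0],"twist": 0},
    {"jaw": 50,"travel": [0,0,0],"twist": 0},
    {"jaw": 50,"travel": [0,0,0],"twist": 0},
  ],
)

```text
time: 22.85
tool_pos: [0.5949, -0.2238, 0.1773]
tool_rot: [-3.14, -0.001, 1.723]
contact_force: [-0.1, -0.4, -1.1]
opening: 0.0578
```

Run:
```python
from h import *
delta([.5966,-.2238,.018],1.7225)
```

```text
t 22.85 pos [ 0.5949 -0.2238  0.1773] yaw 1.7229 F [-0.1 -0.4 -1.1] op 0.0578
 travel [-0.006  0.033  2.655] twist 0.004
```

>>> carry_out(
  series=[
    {"jaw": 50,"travel": [0,0.02,0.8],"twist": 0},
    {"jaw": 50,"travel": [0,0,0.8],"twist": 0},
    {"jaw": 50,"travel": [0,0,0.6],"twist": 0},
    {"jaw": 50,"travel": [0,0,0.3],"twist": 0},
    {"jaw": 50,"travel": [0,0,0.13],"twist": 0},
    {"jaw": 50,"travel": [0,0,0],"twist": 0},
    {"jaw": 50,"travel": [0,0,0],"twist": 0},
  ],
)

```text
time: 23.72
tool_pos: [0.5976, -0.2243, 0.0218]
tool_rot: [3.139, 0.001, 1.723]
contact_force: [-0.1, 0.3, -1.0]
opening: 0.0579
```

Run:
```python
from h import *
delta([.5966,-.2238,.0166],1.7225)
```

```text
t 23.73 pos [ 0.5976 -0.2243  0.0218] yaw 1.7225 F [-0.1  0.3 -1. ] op 0.0579
 travel [ 0.012 -0.015  0.087] twist 0.0
```

>>> carry_out(
  series=[
    {"jaw": 50,"travel": [0.01,-0.01,0.06],"twist": 0},
    {"jaw": 50,"travel": [0,0,0.03],"twist": 0},
    {"jaw": 50,"travel": [0,0,0],"twist": 0},
  ],
)

```text
time: 24.1
tool_pos: [0.5964, -0.2235, 0.0166]
tool_rot: [3.14, 0.001, 1.723]
contact_force: [-2.6, 1.6, 9.2]
opening: 0.0577
```

>>> carry_out(
  series=[
    {"jaw": 80,"travel": [0,0,0],"twist": 0},
    {"jaw": 80,"travel": [0,0,0],"twist": 0},
    {"jaw": 80,"travel": [0,0,0],"twist": 0},
    {"jaw": 80,"travel": [0,0,-0.4],"twist": 0},
    {"jaw": 80,"travel": [0,0,-0.9],"twist": 0},
    {"jaw": 80,"travel": [0,0,-0.9],"twist": 0},
    {"jaw": 80,"travel": [0,0,-0.9],"twist": 0},
    {"jaw": 80,"travel": [0,0,-0.8],"twist": 0},
  ],
)

```text
time: 25.1
tool_pos: [0.596, -0.2234, 0.251]
tool_rot: [3.141, 0.001, 1.722]
contact_force: [-0.1, -0.7, 0.3]
opening: 0.0734
```

Run:
```python
from chk import *
st=chk("big_hex",.006,"w8",yaws=(.152+np.pi/6,));delta([.3498,.2799,.25],1.7225,st)
for k in("tub","pot"):chk(k,.006)
```

```text
big_hex 0.61 [314. 205.] [ 0.5969 -0.2236  0.6808] 0.012 tray-local [0.001  0.0002]
t 25.1 pos [ 0.596  -0.2234  0.251 ] yaw 1.7225 F [-0.1 -0.7  0.3] op 0.0734
 travel [ 8.912 -2.789  0.01 ] twist -0.0
tub 0.87 [306.  97.] [ 0.5823 -0.1312  0.0344] 0.017 tray-local [0.0005 0.0939]
tub 0.43 [111.  85.] [ 0.4273 -0.1551  0.1165] 1.288 tray-local [-0.1563  0.0936]
pot 0.65 [317. 302.] [ 0.6108 -0.3166 -0.0126] 0.012 tray-local [ 0.0006 -0.0938]
```

View pics/w8.png

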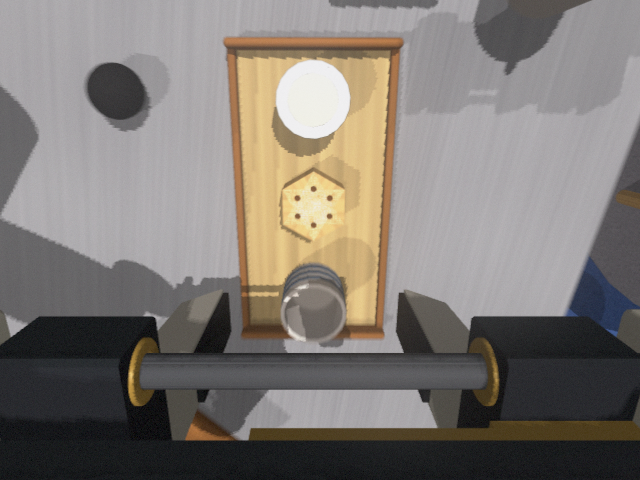

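The row is in place: tub (313,100), big hex (313,205), pot (313,305). Moving on to the small hex, with the pink one nearby.

>>> carry_out(
  series=[
    {"jaw": 100,"travel": [0.81,-0.2535,0],"twist": 0},
    {"jaw": 100,"travel": [0.81,-0.2535,0],"twist": 0},
    {"jaw": 100,"travel": [0.81,-0.2535,0],"twist": 0},
    {"jaw": 100,"travel": [0.81,-0.2535,0],"twist": 0},
    {"jaw": 100,"travel": [0.81,-0.2535,0],"twist": 0},
    {"jaw": 100,"travel": [0.81,-0.2535,0],"twist": 0},
    {"jaw": 100,"travel": [0.81,-0.2535,0],"twist": 0},
    {"jaw": 100,"travel": [0.81,-0.2535,0],"twist": 0},
  ],
)

```text
time: 26.4
tool_pos: [0.4154, 0.1437, 0.2475]
tool_rot: [-3.139, -0.0, 1.722]
contact_force: [-0.2, 0.2, 0.6]
opening: 0.0919
```

>>> carry_out(
  series=[
    {"jaw": 100,"travel": [0.81,-0.2535,0.3],"twist": 0},
    {"jaw": 100,"travel": [0.81,-0.2535,0.4],"twist": 0},
    {"jaw": 100,"travel": [0.81,-0.2535,0.4],"twist": 0},
    {"jaw": 100,"travel": [0,0,0],"twist": 0},
    {"jaw": 100,"travel": [0,0,0],"twist": 0},
  ],
)

```text
time: 27.02
tool_pos: [0.3496, 0.2794, 0.1822]
tool_rot: [-3.14, 0.001, 1.723]
contact_force: [0.0, 0.1, 0.8]
opening: 0.0919
```

Run:
```python
from chk import *
st=chk("small_hex",0,"w9",yaws=(0,.26,.52,.78));delta([.3498,.2799,.007],1.7225,st)
```

```text
small_hex 0.76 [314. 217.] [0.3509 0.2806 0.287 ] 0.019 tray-local [-0.1659  0.5359]
small_hex 0.56 [219. 212.] [0.2729 0.2726 0.3682] 0.018 tray-local [-0.2442  0.5398]
t 27.02 pos [0.3496 0.2794 0.1822] yaw 1.7234 F [0.  0.1 0.8] op 0.0919
 travel [0.011 0.008 2.92 ] twist 0.008
```

View pics/w9.png

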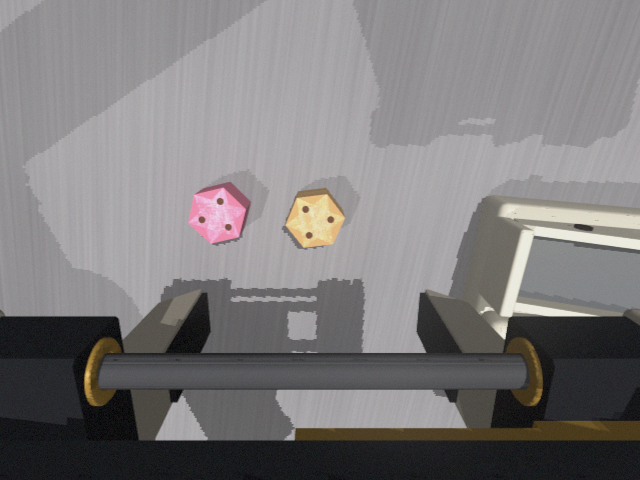

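The wooden three-dot hex is at (315,219) and the pink decoy at (219,213). Turning the jaws by −6.28 units keeps the fingers clear of the pink one.

>>> carry_out(
  series=[
    {"jaw": 100,"travel": [0.015,0.02,0],"twist": -1},
    {"jaw": 100,"travel": [0,0,0],"twist": -1},
    {"jaw": 100,"travel": [0,0,0],"twist": -1},
    {"jaw": 100,"travel": [0,0,0],"twist": -1},
    {"jaw": 100,"travel": [0,0,0.4],"twist": -1},
    {"jaw": 100,"travel": [0,0,0.4],"twist": -1},
    {"jaw": 80,"travel": [0,0,0.4],"twist": -0.28},
    {"jaw": 80,"travel": [0,0,0],"twist": 0},
  ],
)

```text
time: 28.12
tool_pos: [0.3509, 0.2795, 0.1101]
tool_rot: [-3.139, -0.001, 2.378]
contact_force: [-0.3, 0.1, 1.1]
opening: 0.0767
```

Run:
```python
from chk import *
st=chk("small_hex",0,"w10",yaws=(.287,));delta([.3509,.2806,.006],2.381,st)
```

```text
small_hex 0.93 [218. 166.] [0.2723 0.2727 0.388 ] 0.012 tray-local [-0.2447  0.54  ]
small_hex 0.7 [314. 244.] [0.3505 0.2804 0.2663] 0.006 tray-local [-0.1663  0.5357]
t 28.12 pos [0.3509 0.2795 0.1101] yaw 2.3776 F [-0.3  0.1  1.1] op 0.0767
 travel [0.011 0.019 1.736] twist -0.032
```

>>> carry_out(
  series=[
    {"jaw": 80,"travel": [0.01,0.005,0.8],"twist": 0.1},
    {"jaw": 80,"travel": [0,0,0.6],"twist": 0},
    {"jaw": 80,"travel": [0,0,0.34],"twist": 0},
    {"jaw": 80,"travel": [0,0,0],"twist": 0},
    {"jaw": 30,"travel": [0,0,0],"twist": 0},
    {"jaw": 30,"travel": [0,0,0],"twist": 0},
    {"jaw": 30,"travel": [0,0,0],"twist": 0},
    {"jaw": 30,"travel": [0,0,0],"twist": 0},
  ],
)

```text
time: 29.22
tool_pos: [0.351, 0.2816, 0.0071]
tool_rot: [3.141, 0.0, 2.37]
contact_force: [-0.6, -0.6, 4.3]
opening: 0.0418
```

>>> carry_out(
  series=[
    {"jaw": 30,"travel": [0,0,0],"twist": 0},
    {"jaw": 30,"travel": [0,0,0],"twist": 0},
  ],
)

```text
time: 29.48
tool_pos: [0.3509, 0.2816, 0.0071]
tool_rot: [3.141, 0.0, 2.37]
contact_force: [-0.8, 0.2, 6.1]
opening: 0.0418
```

Run:
```python
from h import *
delta([.5968,-.2237,.2],1.7225)
```

```text
t 29.48 pos [0.3509 0.2816 0.0071] yaw 2.3698 F [-0.8  0.2  6.1] op 0.0418
 travel [-8.811 -3.175 -3.217] twist 6.181
```

>>> carry_out(
  series=[
    {"jaw": 30,"travel": [0,0,-0.4],"twist": 0},
    {"jaw": 30,"travel": [0,0,-0.8],"twist": 0},
    {"jaw": 30,"travel": [0,0,-0.8],"twist": 1},
    {"jaw": 30,"travel": [0,0,-0.8],"twist": 1},
    {"jaw": 30,"travel": [0,0,-0.7],"twist": 1},
    {"jaw": 30,"travel": [0,0,0],"twist": 1},
    {"jaw": 30,"travel": [0,0,0],"twist": 1},
    {"jaw": 30,"travel": [0,0,0],"twist": 1},
  ],
)

```text
time: 30.48
tool_pos: [0.3505, 0.2814, 0.2165]
tool_rot: [-3.141, -0.0, 1.738]
contact_force: [-0.1, -0.6, -0.7]
opening: 0.0416
```

>>> carry_out(
  series=[
    {"jaw": 30,"travel": [0,0,0],"twist": 0.18},
    {"jaw": 30,"travel": [-0.812,0.253,0],"twist": 0},
    {"jaw": 30,"travel": [-0.812,0.253,0],"twist": 0},
    {"jaw": 30,"travel": [-0.812,0.253,0],"twist": 0},
    {"jaw": 30,"travel": [-0.812,0.253,0],"twist": 0},
    {"jaw": 30,"travel": [-0.812,0.253,0],"twist": 0},
    {"jaw": 30,"travel": [-0.812,0.253,0],"twist": 0},
    {"jaw": 30,"travel": [-0.812,0.253,0],"twist": 0},
  ],
)

```text
time: 31.48
tool_pos: [0.5077, -0.0412, 0.2164]
tool_rot: [3.142, -0.0, 1.724]
contact_force: [0.5, 0.0, 0.5]
opening: 0.0417
```

>>> carry_out(
  series=[
    {"jaw": 30,"travel": [-0.812,0.253,0],"twist": 0},
    {"jaw": 30,"travel": [-0.812,0.253,0],"twist": 0},
    {"jaw": 30,"travel": [-0.812,0.253,0],"twist": 0},
    {"jaw": 30,"travel": [-0.812,0.253,0],"twist": 0},
    {"jaw": 30,"travel": [0,0,0],"twist": 0},
    {"jaw": 30,"travel": [0,0,0],"twist": 0},
  ],
)

```text
time: 32.22
tool_pos: [0.5963, -0.2226, 0.2159]
tool_rot: [-3.141, -0.001, 1.723]
contact_force: [0.8, 0.1, -0.8]
opening: 0.0421
```

Run:
```python
from h import *
delta([.5967,-.2231,.047],1.7225)
```

```text
t 32.23 pos [ 0.5963 -0.2226  0.2159] yaw 1.7232 F [ 0.8  0.1 -0.8] op 0.0421
 travel [-0.013  0.008  2.814] twist 0.007
```

>>> carry_out(
  series=[
    {"jaw": 30,"travel": [-0.01,0.005,0.8],"twist": 0},
    {"jaw": 30,"travel": [0,0,0.8],"twist": 0},
    {"jaw": 30,"travel": [0,0,0.7],"twist": 0},
    {"jaw": 30,"travel": [0,0,0.3],"twist": 0},
    {"jaw": 30,"travel": [0,0,0.13],"twist": 0},
    {"jaw": 30,"travel": [0,0,0],"twist": 0},
    {"jaw": 30,"travel": [0,0,0],"twist": 0},
  ],
)

```text
time: 33.1
tool_pos: [0.5981, -0.224, 0.0544]
tool_rot: [3.139, 0.002, 1.723]
contact_force: [0.3, 0.1, -0.6]
opening: 0.0418
```

Run:
```python
from h import *
delta([.5967,-.2231,.0452],1.7225)
```

```text
t 33.1 pos [ 0.5981 -0.224   0.0544] yaw 1.7227 F [ 0.3  0.1 -0.6] op 0.0418
 travel [ 0.018 -0.02   0.153] twist 0.002
```

>>> carry_out(
  series=[
    {"jaw": 30,"travel": [0.01,-0.01,0.08],"twist": 0},
    {"jaw": 30,"travel": [0,0,0.03],"twist": 0},
    {"jaw": 30,"travel": [0,0,0],"twist": 0},
  ],
)

```text
time: 33.48
tool_pos: [0.5964, -0.2231, 0.046]
tool_rot: [-3.141, -0.0, 1.722]
contact_force: [0.1, 1.5, -0.3]
opening: 0.0421
```

Run:
```python
from h import *
delta([.5967,-.2231,.0452],1.7225)
```

```text
t 33.48 pos [ 0.5964 -0.2231  0.046 ] yaw 1.7224 F [ 0.1  1.5 -0.3] op 0.0421
 travel [-0.001  0.006  0.013] twist -0.001
```

>>> carry_out(
  series=[
    {"jaw": 30,"travel": [0,0,0.02],"twist": 0},
    {"jaw": 30,"travel": [0,0,0],"twist": 0},
  ],
)

```text
time: 33.72
tool_pos: [0.5966, -0.2232, 0.0451]
tool_rot: [3.141, 0.0, 1.723]
contact_force: [-0.7, -0.1, 0.8]
opening: 0.042
```

>>> carry_out(
  series=[
    {"jaw": 65,"travel": [0,0,0],"twist": 0},
    {"jaw": 65,"travel": [0,0,0],"twist": 0},
    {"jaw": 65,"travel": [0,0,0],"twist": 0},
    {"jaw": 65,"travel": [0,0,-0.4],"twist": 0},
    {"jaw": 65,"travel": [0,0,-0.9],"twist": 0},
    {"jaw": 65,"travel": [0,0,-0.9],"twist": 0},
    {"jaw": 65,"travel": [0,0,-0.9],"twist": 0},
    {"jaw": 65,"travel": [0,0,0],"twist": 0},
  ],
)

```text
time: 34.72
tool_pos: [0.5984, -0.224, 0.2365]
tool_rot: [3.133, 0.006, 1.723]
contact_force: [1.0, 0.3, -0.1]
opening: 0.0595
```

Run:
```python
from chk import *
st=chk("small_hex",.038,"w11",yaws=(.152+np.pi/6,))
chk("big_hex",.006,yaws=(.152+np.pi/6,));chk("tub",.006);chk("pot",.006);chk("ball",0);chk("counter",0)
x=[.5794,.2294,.0798];c,s=np.cos(x[2]),np.sin(x[2])
for a in(-.051,-.045): print("lane",np.round([x[0]+c*a-s*.05,x[1]+s*a+c*.05],4))
delta([.4069,-.1484,.2],1.571+.08,st)
```

```text
small_hex 0.72 [310. 209.] [ 0.5971 -0.2234  0.6906] 0.014 tray-local [0.0011 0.0004]
big_hex 0.84 [309. 185.] [ 0.5967 -0.2226  0.6755] 1.736 tray-local [0.001  0.0013]
big_hex 0.73 [311. 100.] [ 0.5821 -0.1304  0.9799] 0.051 tray-local [0.0004 0.0947]
tub 0.91 [312. 103.] [ 0.5826 -0.1314  0.1746] 0.012 tray-local [0.0008 0.0936]
pot 0.71 [316. 314.] [ 0.6109 -0.3162 -0.0298] 0.029 tray-local [ 0.0008 -0.0934]
ball 0.9 [106.  90.] [ 0.4081 -0.1494  0.0545] 0.015 tray-local [-0.1744  0.1022]
lane [0.5246 0.2752]
lane [0.5306 0.2757]
t 34.73 pos [ 0.5984 -0.224   0.2365] yaw 1.7226 F [ 1.   0.3 -0.1] op 0.0595
 travel [ 1.732 -2.969  0.572] twist 0.683
```

View pics/w11.png

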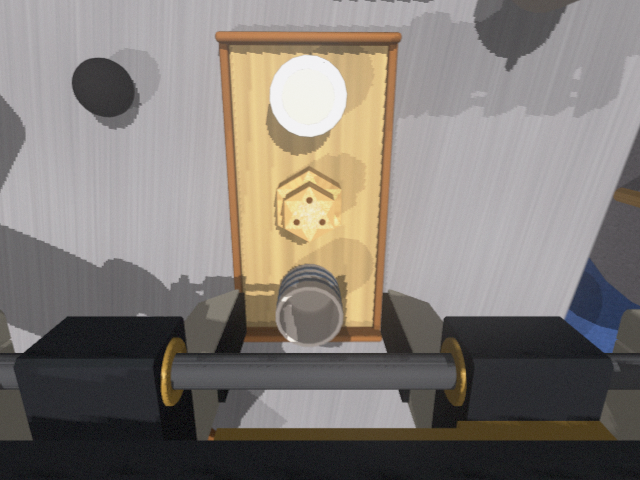

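The small three-dot hex sits centred on the big one at (309,210), with a fit error under 1 mm. The ball is at (104,88) and comes next.

>>> carry_out(
  series=[
    {"jaw": 100,"travel": [0.43,-0.74,0],"twist": 0},
    {"jaw": 100,"travel": [0.43,-0.74,0],"twist": 0},
    {"jaw": 100,"travel": [0.43,-0.74,0],"twist": 0},
    {"jaw": 100,"travel": [0.43,-0.74,0],"twist": 0},
    {"jaw": 100,"travel": [0,0,0],"twist": 1},
    {"jaw": 100,"travel": [0,0,0],"twist": 1},
    {"jaw": 100,"travel": [0,0,0],"twist": 1},
    {"jaw": 100,"travel": [0,0,0],"twist": 1},
  ],
)

```text
time: 36.33
tool_pos: [0.4053, -0.148, 0.2311]
tool_rot: [3.141, 0.0, 1.3]
contact_force: [0.7, -0.5, -0.7]
opening: 0.0916
```

>>> carry_out(
  series=[
    {"jaw": 100,"travel": [0,0,0],"twist": 1},
    {"jaw": 100,"travel": [0,0,0],"twist": 1},
    {"jaw": 100,"travel": [0,0,0],"twist": 1},
    {"jaw": 100,"travel": [0,0,0],"twist": 1},
    {"jaw": 100,"travel": [0,0,0],"twist": 1},
    {"jaw": 100,"travel": [0,0,0],"twist": 1},
    {"jaw": 100,"travel": [0,0,0],"twist": 1},
    {"jaw": 100,"travel": [0,0,0],"twist": 1},
  ],
)

```text
time: 37.33
tool_pos: [0.4053, -0.1479, 0.231]
tool_rot: [3.141, -0.0, 0.463]
contact_force: [0.6, 0.1, -0.1]
opening: 0.0916
```

>>> carry_out(
  series=[
    {"jaw": 100,"travel": [0,0,0.8],"twist": 1},
    {"jaw": 100,"travel": [0,0,0.7],"twist": 1},
    {"jaw": 100,"travel": [0,0,0],"twist": 1},
    {"jaw": 100,"travel": [0,0,0],"twist": 0.68},
    {"jaw": 100,"travel": [0,0,0],"twist": 0},
    {"jaw": 100,"travel": [0,0,0],"twist": 0},
  ],
)

```text
time: 38.08
tool_pos: [0.4054, -0.148, 0.1411]
tool_rot: [3.141, -0.0, 0.082]
contact_force: [0.9, -0.1, -0.4]
opening: 0.0916
```

Run:
```python
from chk import *
st=chk("ball",0,"w12");delta([.4081,-.1494,.016],.0798,st)
```

```text
ball 0.67 [316. 232.] [ 0.4073 -0.1497  0.049 ] 0.005 tray-local [-0.1752  0.1021]
t 38.08 pos [ 0.4054 -0.148   0.1411] yaw 0.0819 F [ 0.9 -0.1 -0.4] op 0.0916
 travel [0.042 0.027 2.084] twist 0.02
```

>>> carry_out(
  series=[
    {"jaw": 100,"travel": [0.035,0.028,0.8],"twist": 0},
    {"jaw": 100,"travel": [0,0,0.8],"twist": 0},
    {"jaw": 100,"travel": [0,0,0.48],"twist": 0},
    {"jaw": 100,"travel": [0,0,0],"twist": 0},
    {"jaw": 40,"travel": [0,0,0],"twist": 0},
    {"jaw": 40,"travel": [0,0,0],"twist": 0},
    {"jaw": 40,"travel": [0,0,0],"twist": 0},
    {"jaw": 40,"travel": [0,0,0],"twist": 0},
  ],
)

```text
time: 39.17
tool_pos: [0.4078, -0.1496, 0.0166]
tool_rot: [3.141, -0.001, 0.081]
contact_force: [0.2, 0.8, -0.4]
opening: 0.0564
```

>>> carry_out(
  series=[
    {"jaw": 40,"travel": [0,0,0],"twist": 0},
    {"jaw": 40,"travel": [0,0,0],"twist": 0},
  ],
)

```text
time: 39.42
tool_pos: [0.4077, -0.1495, 0.0162]
tool_rot: [3.142, -0.0, 0.08]
contact_force: [0.4, 0.1, 1.5]
opening: 0.0471
```

Run:
```python
from h import *
delta([.5306,.2757,.2],.0798)
```

```text
t 39.42 pos [ 0.4077 -0.1495  0.0162] yaw 0.0805 F [0.4 0.1 1.5] op 0.0471
 travel [ 2.613 -6.899 -3.062] twist 0.006
```

>>> carry_out(
  series=[
    {"jaw": 40,"travel": [0,0,-0.4],"twist": 0},
    {"jaw": 40,"travel": [0,0,-0.8],"twist": 0},
    {"jaw": 40,"travel": [0,0,-0.8],"twist": 0},
    {"jaw": 40,"travel": [0,0,-0.8],"twist": 0},
    {"jaw": 40,"travel": [0,0,-0.6],"twist": 0},
    {"jaw": 40,"travel": [0.26,-0.75,0],"twist": 0},
    {"jaw": 40,"travel": [0.26,-0.75,0],"twist": 0},
    {"jaw": 40,"travel": [0.26,-0.75,0],"twist": 0},
  ],
)

```text
time: 40.42
tool_pos: [0.4433, -0.0098, 0.22]
tool_rot: [-3.141, 0.0, 0.08]
contact_force: [1.9, -0.4, 0.1]
opening: 0.047
```

>>> carry_out(
  series=[
    {"jaw": 40,"travel": [0.26,-0.75,0],"twist": 0},
    {"jaw": 40,"travel": [0.26,-0.75,0],"twist": 0},
    {"jaw": 40,"travel": [0.26,-0.75,0],"twist": 0},
    {"jaw": 40,"travel": [0.26,-0.75,0],"twist": 0},
    {"jaw": 40,"travel": [0.26,-0.75,0],"twist": 0},
    {"jaw": 40,"travel": [0,0,0],"twist": 0},
    {"jaw": 40,"travel": [0,0,0],"twist": 0},
  ],
)

```text
time: 41.3
tool_pos: [0.5025, 0.219, 0.2196]
tool_rot: [3.141, 0.001, 0.081]
contact_force: [-0.0, 0.3, -1.2]
opening: 0.047
```

Run:
```python
from h import *
st,KT,im=snap("w13");delta([.5306,.2757,.2],.0798,st);v=im.copy()
# model lines of lane walls (inner edges, wall tops), stop top, console outline
def zf(x): return .045+(x+.075)*np.tan(np.radians(12))
X=[.5794,.2294,.0798]
L=lambda p,c: cv2.polylines(v,[proj(KT,pts(np.array(p,float),X)).astype(int)],0,c,1)
for y in(.023,.077): L([[-.075,y,zf(-.075)+.014],[.075,y,zf(.075)+.014]],(0,0,255))
L([[-.075,.016,.075],[-.075,.084,.075]],(255,0,0));L([[-.085,.016,.075],[-.085,.084,.075]],(255,0,0))
L([[-.085,-.095,.066],[.085,-.095,.066]],(0,200,0))
cv2.imwrite("pics/w13b.png",v)
```

```text
t 41.3 pos [0.5025 0.219  0.2196] yaw 0.081 F [-0.   0.3 -1.2] op 0.047
 travel [ 0.544 -0.905  0.326] twist 0.011
```

View pics/w13b.png

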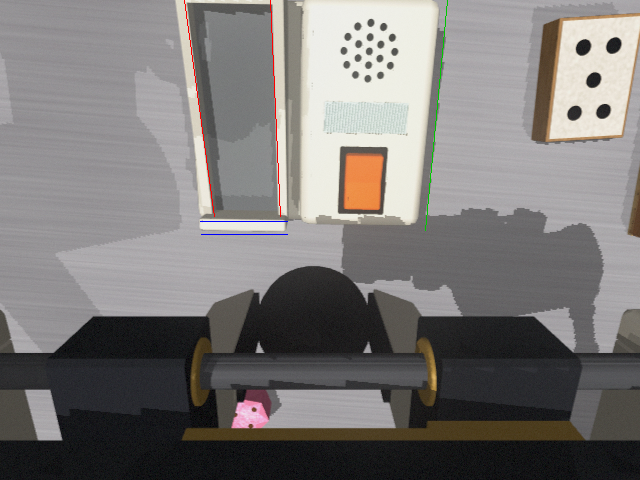

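Run:
```python
import cv2
v=cv2.imread("pics/w13.png")[0:250,170:450]
cv2.imwrite("pics/w13c.png",cv2.resize(v[110:250,10:210],None,fx=4,fy=4,interpolation=cv2.INTER_CUBIC))
```

```text
(no output)
```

View pics/w13c.png

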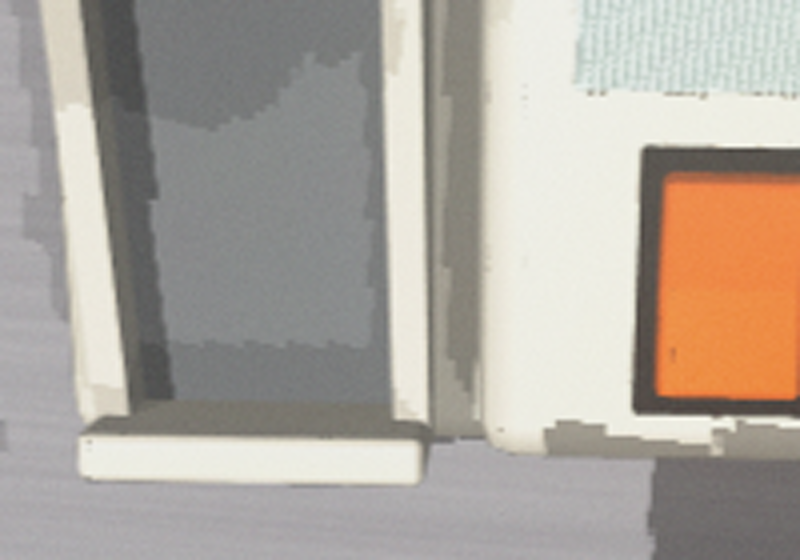

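The crop shows the stop's top at crop rows 435–485 and columns 80–425, and the wall inner edges at columns 130 and 393.

Run:
```python
from h import *
KT=cam("wrist")
a=ray(KT,(200.2,219),.075);b=ray(KT,(286.2,219.2),.075)
yaw=np.arctan2(*(a-b)[1::-1]);yaw=np.arctan2(-(a-b)[0],(a-b)[1])
print("stop corners",a.round(4),b.round(4),"len",np.linalg.norm(a-b),"yaw",yaw)
l=ray(KT,(212.5,213.7),.0597);r=ray(KT,(278.3,215),.0597);print("walls",l.round(4),r.round(4),np.linalg.norm(l-r))
y=.08;c,s=np.cos(y),np.sin(y);m=(a+b)/2;print("ball rest",np.round([m[0]+.024*c,m[1]+.024*s],4)," walls mid",((l+r)/2).round(4))
R=np.array([[c,-s],[s,c]])
print("walls-based y centre at ball x", ((R.T@((l+r)/2)[:2])[1]),"stop-based",(R.T@m[:2])[1],"model",(R.T@np.array([.5246,.2752]))[1])
q=ray(KT,(315.5,310),0)
```

```text
stop corners [0.5003 0.3068 0.075 ] [0.5054 0.2402 0.075 ] len 0.06682440008073462 yaw 0.076815886883504
walls [0.5012 0.3009 0.0597] [0.5044 0.2475 0.0597] 0.05348291409869594
ball rest [0.5268 0.2754]  walls mid [0.5028 0.2742 0.0597]
walls-based y centre at ball x 0.23314047230087268 stop-based 0.23240538512981054 model 0.23239658111825287
```

>>> carry_out(
  series=[
    {"jaw": 40,"travel": [0.287,-0.455,0],"twist": 0},
    {"jaw": 40,"travel": [0.288,-0.455,0],"twist": 0},
    {"jaw": 40,"travel": [0,0,0],"twist": 0},
    {"jaw": 40,"travel": [0,0,0.8],"twist": 0},
    {"jaw": 40,"travel": [0,0,0.8],"twist": 0},
    {"jaw": 40,"travel": [0,0,0.5],"twist": 0},
    {"jaw": 40,"travel": [0,0,0],"twist": 0},
    {"jaw": 40,"travel": [0,0,0],"twist": 0},
  ],
)

```text
time: 42.35
tool_pos: [0.5339, 0.2761, 0.0958]
tool_rot: [-3.141, -0.002, 0.08]
contact_force: [0.4, -0.3, -0.5]
opening: 0.0469
```

Run:
```python
from h import *
delta([.5325,.2762,.071],.0798)
```

```text
t 42.35 pos [0.5339 0.2761 0.0958] yaw 0.0795 F [ 0.4 -0.3 -0.5] op 0.0469
 travel [-0.024 -0.004  0.414] twist -0.003
```

>>> carry_out(
  series=[
    {"jaw": 40,"travel": [-0.015,0,0.25],"twist": 0},
    {"jaw": 40,"travel": [0,0,0.12],"twist": 0},
    {"jaw": 40,"travel": [0,0,0.02],"twist": 0},
    {"jaw": 40,"travel": [0,0,0],"twist": 0},
  ],
)

```text
time: 42.85
tool_pos: [0.5321, 0.2767, 0.0708]
tool_rot: [-3.142, -0.0, 0.081]
contact_force: [-0.2, -0.4, -1.4]
opening: 0.0471
```

Run:
```python
from h import *
delta([.5325,.2762,.071],.0798)
```

```text
t 42.85 pos [0.5321 0.2767 0.0708] yaw 0.0807 F [-0.2 -0.4 -1.4] op 0.0471
 travel [ 0.005  0.008 -0.004] twist 0.008
```

>>> carry_out(
  series=[
    {"jaw": 58,"travel": [0,0,0],"twist": 0},
    {"jaw": 63,"travel": [0,0,0],"twist": 0},
    {"jaw": 65,"travel": [0,0,0],"twist": 0},
    {"jaw": 65,"travel": [0,0,0],"twist": 0},
    {"jaw": 65,"travel": [0,0,0],"twist": 0},
    {"jaw": 65,"travel": [0,0,0],"twist": 0},
    {"jaw": 65,"travel": [0,0,0],"twist": 0},
    {"jaw": 65,"travel": [0,0,-0.2],"twist": 0},
  ],
)

```text
time: 43.85
tool_pos: [0.5314, 0.2763, 0.0823]
tool_rot: [3.141, 0.002, 0.08]
contact_force: [0.1, -0.2, 0.3]
opening: 0.06
```

>>> carry_out(
  series=[
    {"jaw": 65,"travel": [0,0,-0.5],"twist": 0},
    {"jaw": 65,"travel": [0,0,-0.8],"twist": 0},
    {"jaw": 65,"travel": [0,0,-0.8],"twist": 0},
    {"jaw": 65,"travel": [0,0,-0.5],"twist": 0},
    {"jaw": 65,"travel": [-0.5,0,0],"twist": 0},
    {"jaw": 65,"travel": [0,0,0],"twist": 0},
    {"jaw": 65,"travel": [0,0,0],"twist": 0},
  ],
)

```text
time: 44.72
tool_pos: [0.5026, 0.2742, 0.2393]
tool_rot: [-3.141, -0.001, 0.081]
contact_force: [-0.6, -0.8, -0.2]
opening: 0.0596
```

Run:
```python
from chk import *
st,KT,im=snap("w14")
for i in range(2):
  robot.read_camera("wrist")
  for r in robot.regions_of("wrist","ball")[:2]:
    f=fit("ball",[(KT,r["pixels"])],.051);print(r["score"],r["xy"],f.x[:2].round(4),f.fun.round(3),"rest expected .5267 .2755")
a=robot.read_camera("scene");b=robot.read_camera("side")
w=lambda i,y,x,s:cv2.resize(i[y:y+s*3//4,x:x+s],(400,300),interpolation=cv2.INTER_CUBIC)
cv2.imwrite("pics/f.png",np.vstack([np.hstack([w(a,180,200,300),w(b,170,180,240)]),np.hstack([w(im,0,0,640),w(b,280,180,140)])]))
```

```text
0.66 [312.7, 188.2] [0.5266 0.2764] 0.008 rest expected .5267 .2755
0.63 [311.2, 188.2] [0.5263 0.2769] 0.009 rest expected .5267 .2755
```

View pics/f.png

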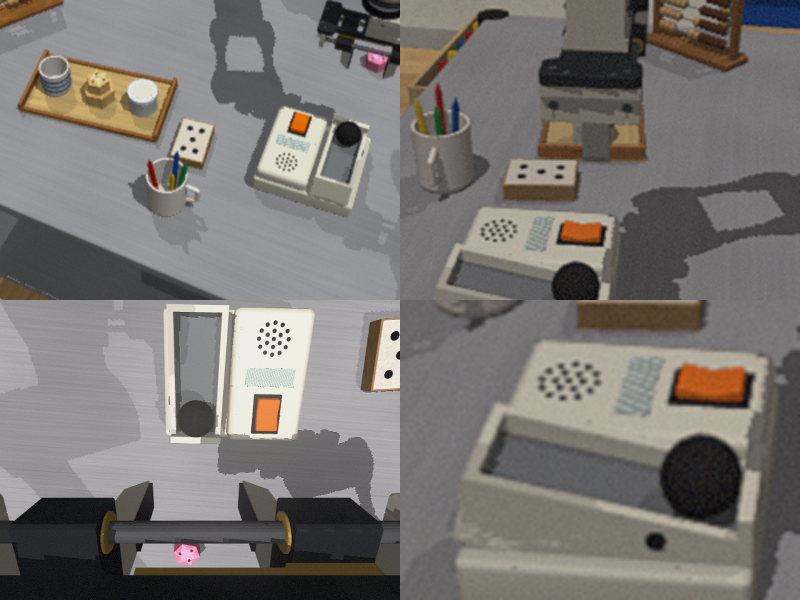

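The ball rests against the stop. The row stands on the tray, and the bystanders have not moved. Handing in.

```bash
python3 -c "
from cell import robot
print(robot.hand_in(),robot.observe()['time'])"
```

```text
the job is handed in; nothing more can be done
the job is handed in; nothing more can be done
```

The job is done and handed in at about 45 s of the 136 s allowed. I placed the pieces in the order given: tub at the left end, striped pot at the right end, big hexagon midway, wooden small hexagon on top, then the ball in the lane.

**Row on the tray:** in the last wrist-camera check (after the small hexagon was placed), the pieces were within about 1 mm of the tray's middle line. The tub was 94 mm left and the pot 93 mm right of the tray's centre. The small hexagon was within about 1 mm of the tray's centre and less than 1 mm from the big one, which I measured before stacking.

**Ball:** two readings put it at (0.526, 0.277), about 1–1.5 mm from where it should rest against the stop (0.527, 0.2755). The pictures also show it against the stop.

**Bystanders and decoy:** the card box, mug and abacus look unmoved in the final pictures, and the pink block was never touched. I compared these by eye only.

**Checks that failed or disagreed:**
- **Big hexagon after stacking:** it was partly hidden, so its last fit was poor and the detector also mistook the tub for it. I relied on the picture and the earlier fit.
- **Side camera:** its final view of the row was blocked by the gripper, so it did not confirm the row.
- **Counter position:** the fixed cameras put the ball's rest point about 2 mm nearer the robot than the close wrist view did. I used the wrist view.

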